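# Scale and raking light for a fossil's record photograph

## Task

Set up the horn coral's record photograph: squeeze the sprung photo-scale clip off the lamp stand's flange and let it spring shut upright, well down over the middle part of either short end wall of the specimen tray. Then draw the lamp out of its socket, turn it to slant about 45 degrees and finish still holding it in the air, at rest, its light raking down from any side on the middle of the coral, the lens about 10 cm from it. Leave the coral standing where it is and the other things on the bench alone.

Things in the scene. Friction and masses are not known exactly. Their poses are not given: they have to be found in the camera images.
- tray: Black open specimen tray, fixed, 130 mm (its x) by 180 mm (its y), 35 mm high; floor and walls 4 mm thick. Origin: centre of its underside. Its two short end walls, at its +y and -y ends, run along its x; each wall's mid-thickness lies 88 mm from the origin. Wall cabinets hang over the back of the bench (x over 0.57 m) from 0.48 m up: keep the wrist clear when swinging across.
- coral_center (a point): Pale horn coral fossil, a cone 42 mm wide at its base and 66 mm high, standing loose, point up, near the middle of the tray; this point is its centre, half-way up (33 mm above the tray's floor). Only 60 g, easily knocked over.
- stand: Grey lamp stand, fixed: base plate 110 mm (its x) by 160 mm (its y) by 8 mm, origin at the centre of its underside. The lamp's socket is at its -y end, the upright flange with the parked scale clip at its +y end, 100 mm apart. Painted relief models, up to 135 mm high, stand fixed on the bench beyond its ends and the tray's, 40 mm or more from the clip: open the fingers no wider than about 60 mm near them.
- socket_mouth (a point): Centre of the mouth of the lamp's round black socket, 78 mm up, axes as the stand's. Bore 32 mm wide, 50 mm deep; outside 40 mm. The bore's axis leans 0.35 rad (20 degrees) from vertical, towards the stand's -x as it rises; the lamp, loose in it, leans up to 0.06 rad more.
- flange_top (a point): Middle of the top edge of the stand's upright flange, 52 mm above the bench, axes as the stand's; the flange is 4 mm thick (y) and 50 mm long (x), like the tray's walls.
- scale_grip (a point): Photo-scale clip (38 g), black, 24 mm wide along x, parked jaws down over the flange: the point mid-way between its two tails, 24 mm above its pivot. z is up the tails. Squeeze the tails along y: here 29 mm over their outsides at rest, 18 mm when fully squeezed to the stop, which takes 10 N (20 to 30 N holds it firm, tails flat on the fingers). Tails end 12 mm above this point.
- clip_pivot (a point): The clip's pivot, on x between the jaws; 6 mm above the flange's edge when parked. Jaws reach 24 mm below it and part 14 mm at the tips when squeezed; a wall can enter to 3 mm below it. A barred scale plate 70 x 16 mm stands out from the +y jaw, 17 mm below the pivot; it may face into or out of the tray. The axes belong to that half, which tilts 0.23 rad about x while squeezed.
- clip_jaw (a joint): Opening of the clip's jaws: 0 on a 4 mm wall, 0.45 rad fully squeezed open, about -0.17 shut on nothing. The spring shuts it.
- lamp_center (a point): Inspection lamp: round aluminium torch 130 mm long, 26 mm thick (28 mm at the lens), about 110 g. The point is half-way along its axis; z points from the lens to the tail, the light shines along -z. It stands lens down on the socket's floor; the part 15 to 60 mm from here towards the tail is free to be gripped. Being round, its own x and y have no meaning.
- lamp_lens (a point): Centre of the lamp's lens face, on its axis at the lower end, 65 mm from lamp_center; same axes.
- lens_center (a point): Bystander: brass folding hand lens, 27 x 70 x 10 mm, lying on the bench near its front edge; its centre.
- brush_center (a point): Bystander: dust brush, 36 x 175 x 11 mm, lying on the bench; its centre.
- gypsum_center (a point): Bystander: small white gypsum lump, 52 x 66 x 41 mm; its centre.

How it is judged:
On the way, in this order (a step that is already met when the one before it is completed fails the run):
1. the scale clip sits shut on one of the tray's short end walls, upright and let go (x of scale_grip in the frame of tray between -0.052 and 0.052 m and (y of scale_grip in the frame of tray between 0.081 and 0.095 m or y of scale_grip in the frame of tray between -0.095 and -0.081 m) and z of scale_grip in the frame of tray between 0.05 and 0.073 m and angle between scale_grip's own z axis and vertical below 0.2 rad and value of joint clip_jaw between -0.1 and 0.12 rad and contact force between scale_clip and tray above 1 N and contact force between scale_clip and the fingers below 0.1 N), for 0.3 s.
2. the lamp is drawn out of its socket and held (height (world z) of lamp_lens above 0.09 m and contact force between lamp and stand below 0.1 N and contact force between lamp and the fingers above 1 N), for 0.2 s.
At the end, for the whole second after the job is handed in: Clip shut on a short end wall, its jaws 10 mm or more over it, upright (0.2 rad), 52 mm or less from mid-wall, let go. Lamp held still by the fingers alone, 33-57 deg from vertical, lens 60-140 mm from the coral's centre and its axis within 20 mm of it. Coral upright, within 15 mm of its start (all of step 1 and x of coral_center in the frame of lamp_lens between -0.02 and 0.02 m and y of coral_center in the frame of lamp_lens between -0.02 and 0.02 m and z of coral_center in the frame of lamp_lens between -0.14 and -0.06 m and angle between lamp_lens's own z axis and vertical between 0.57 and 1 rad and height (world z) of lamp_lens above 0.07 m and contact force between lamp and the fingers above 1 N and contact force between lamp and stand below 0.1 N and contact force between lamp and tray below 0.1 N and contact force between lamp and coral below 0.1 N and contact force between lamp and scale_clip below 0.1 N and linear speed of lamp below 0.03 m/s and angle between coral_center's own z axis and vertical below 0.3 rad and distance of coral_center from where it was at the start of the episode below 0.015 m); the arm keeps its last pose, push and grip.
It fails at once if the coral is pushed more than 15 mm or tipped over (distance of coral_center from where it was at the start of the episode above 0.015 m or angle between coral_center's own z axis and vertical above 0.4 rad).
It fails at once if a bystander (hand lens, brush, gypsum) is moved more than 20 mm (distance of any of lens_center, brush_center, gypsum_center from where it was at the start of the episode above 0.02 m).
It also fails if it takes over 72 s, if anything falls off the work surface, if the arm or the gripper's body presses on something with over 40 N, if the wrist force passes 120 N, or if a joint passes its speed limit or range.

## Robot

A 6-joint arm with a two-finger parallel gripper is mounted at the origin on a cart in front of the work surface, level with it; the furniture and walls round the work are solid. World frame = base frame: x ahead of the robot, y to its left, z up, the work surface at z = 0. Lengths are in m, angles in rad, forces in N, time in s.
With the tool pointing down it reaches from about 0.4 to 0.825 m from the base axis. Payload 7 kg.
Tool frame: the origin (TCP) lies midway between the tips of the shut fingers; the grasp point (between the pads) lies hold_point_z behind it (hold_point_z is the distance from the TCP to the grasp point, in m); z points along the fingers, y is the line along which they close (so a half turn about z gives the same grasp; the last joint's range is limited). The gripper opens to 88 mm and grips with 3 to 60 N. Pads are 19 mm wide; open, the fingers measure 130 mm over their backs; the gripper's body (78 mm by 193 mm) begins 47 mm behind the grasp point.
Start: joints at [1.488, 0.359, 0.012, 0, -1.224, -0.288], TCP at [0.245, 0.629, 0.227] pointing down, gripper open.
Joint ranges: [-3.07, 3.07], [-1.43, 2.12], [-1.02, 1.25], [-3.03, 1.67], [-3.05, -0], [-3.03, 3.03]. Speed limits (rad/s): [2.39, 2.39, 3.01, 3.14, 3.14, 3.14].

## Interface

Orientations are given as [roll, pitch, yaw] about the fixed x, y, z axes, in that order (R = Rz(yaw) Ry(pitch) Rx(roll)).
In Python, from station import * gives the robot as it stands.
- The arm moves only by the tool apply_moves, never from a script. Its argument "steps" is a list of rows, each an object with "translation": the shift along the world's x, y, z scaled (see below), a list of three; "rotation": the turn, a rotation vector about the world's x, y, z scaled (see below), a list of three. A call has exactly 10 rows; each row is the pose to reach, as a shift and turn from the pose commanded when the call began; what a row does not reach only later rows make up. The controller multiplies each number of a shift by 250 mm and each number of a turn by 30 degrees. A row lasts 1/12 s, in which the tool goes at most 41.7 mm and 7.16 degrees, less where a joint would pass 70% of its speed; a pose out of reach is approached as far as the arm can. A call with a number of a shift or a turn outside -1 to 1 is refused whole. A call with a gripper value outside its range is refused whole. "jaw" is the closure, from -1 (fully open) to 1 (shut), so that 0 is half open, set as the call begins (left out, the last holds). The fingers move at their own pace and stop on an object; "newtons" is the grip in N (left out, the last holds). Time passes only in rows, so rows that repeat a pose let the fingers close, or fill a call up. It gives the time, the measured TCP pose, the force, the opening and the grip force at its end, in the units of the state.
- get_state(): the state, without advancing time (a new reading comes with each control period).
- grab_frame(name): name is "scene" or "side" or "wrist"; returns the picture (384x512x3 uint8, blue, green, red); there is no depth.
- camera_model(name): a dict with "fx", "fy", "cx", "cy" (pixels), "xyz" and "rotation" of the camera in the world. Camera axes: x right, y down, z forward; pixel columns grow to the right and rows downward; lengths in m; the calibration is good to about 2 mm. The wrist camera is an equidistant fisheye: a pixel r from the principal point sees the ray r / f radians off the axis. A picture is of the moment at which its call begins: read the wrist's pose just before it. camera_model takes no time and is no camera call; for the wrist camera it gives the pose at the moment of the call.
- job_done(): hands the job in; it is judged then, once.
The state is a dict: "t": time; "q": joint angles; "qd": joint speeds; "joint_efforts": joint torques, N m; "eef_pos": TCP position; "ee_rot": TCP orientation; "force": force on the tool from outside, world axes, zero at the start; "moment": the same for the moment, N m; "width": finger opening in m; "gripper_force": force on a finger pad.
Only numpy, scipy, OpenCV 4.12 (cv2) and the standard library are available. Lean on these libraries where they do the work, as an engineer would, in place of code of your own. Each camera call takes 0.05 s, during which the arm holds its last target. There are 200 camera calls.

## Working session

There is one attempt and no reset: what is moved stays moved. The work goes in short steps, Python scripts to look and compute and a tool call to move; the robot and the scene stay as the last step left them, time stands still between calls to the robot, and variables do not carry over. Pictures are saved under pics/ and viewed, at most 10 in all, crops included, and the job is handed in when it is done.

Besides the shell and the picture viewer there is one more tool, called after "Request:" in YAML: its name, and indented under it one key for each argument. apply_moves: Moves the arm, as the interface text tells. Shifts and turns lie within -1 to 1; 1 stands for 250 mm of shift or 30 degrees of turn. Its arguments: {"type":"object","properties":{"steps":{"type":"array"},"jaw":{"type":"number"},"newtons":{"type":"number"}},"required":["steps"]}

```bash
mkdir -p pics; ls; python3 - <<'E'
from station import *
import cv2,numpy as np
print(get_state())
for n in("scene","side","wrist"):
    m=camera_model(n);print(n,m)
    cv2.imwrite(f"pics/{n}0.png",grab_frame(n))
a=cv2.imread("pics/scene0.png");b=cv2.imread("pics/side0.png")
E
```

```text
pics
{'t': 0.0, 'q': array([ 1.48806945e+00,  3.59386607e-01,  1.10624473e-02, -3.60939392e-04,
       -1.22411770e+00, -2.88090161e-01]), 'qd': array([ 0.00086998,  0.00088779,  0.00162718,  0.00054214, -0.00237943,
        0.00107181]), 'joint_efforts': array([-1.44530886e-04, -5.82714021e+01,  2.93043727e+01,  6.99717969e+00,
        6.93194437e-03, -1.75071955e-04]), 'eef_pos': array([0.2444543, 0.6286461, 0.2256225]), 'ee_rot': array([ 3.13991853e+00, -1.42254392e-04, -3.70939836e-01]), 'force': array([-0.27648235,  0.36714811, -0.28098642]), 'moment': array([-0.00153184,  0.02442006, -0.00807873]), 'gripper_force': 0.0, 'width': 0.08753137322492596}
scene {'fx': 408.0727753023843, 'fy': 408.0727753023843, 'cx': 256.684012148253, 'cy': 196.68855753605126, 'xyz': array([-0.1610795 , -0.71880915,  0.93972676]), 'rotation': array([-2.2965431 ,  0.00968107, -0.6435709 ])}
side {'fx': 409.93414109911225, 'fy': 409.93414109911225, 'cx': 245.90462457847582, 'cy': 198.59935517227206, 'xyz': array([ 0.3292403 , -1.0851377 ,  0.70257507]), 'rotation': array([-2.07010414,  0.00824154, -0.06495518])}
wrist {'fx': 297.3186396354542, 'fy': 297.3186396354542, 'cx': 254.29676887265822, 'cy': 191.41679945037083, 'xyz': array([0.32116853, 0.59934793, 0.38422057]), 'rotation': array([ 2.8347178 , -0.00296866, -1.94097731])}
```

View pics/scene0.png

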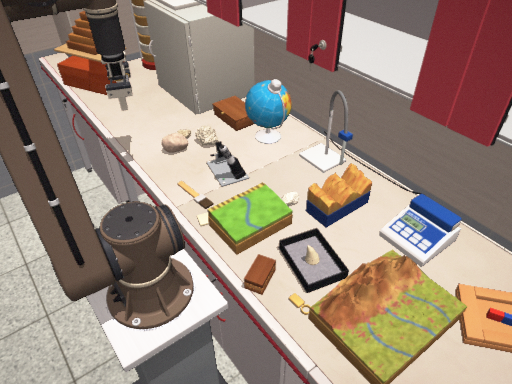

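View pics/side0.png

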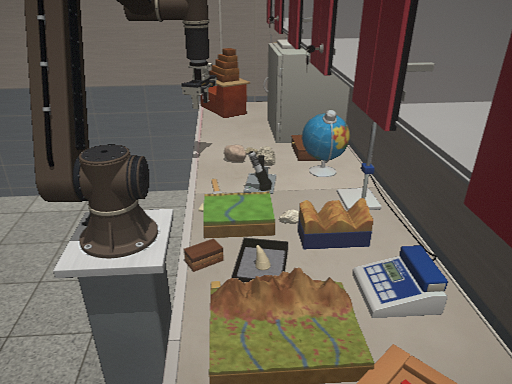

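```bash
cat > h.py <<'E'
from station import *
import cv2,numpy as np
from scipy.spatial.transform import Rotation as Ro
def rot(m): return Ro.from_euler('xyz',m['rotation']).as_matrix()
def ray(m,uv,fish=False):
    x=(uv[0]-m['cx'])/m['fx'];y=(uv[1]-m['cy'])/m['fy']
    if fish:
        r=np.hypot(x,y)+1e-12;d=np.array([x/r*np.sin(r),y/r*np.sin(r),np.cos(r)])
    else: d=np.array([x,y,1.]);d/=np.linalg.norm(d)
    return np.array(m['xyz']),rot(m)@d
def onz(m,uv,z,fish=False):
    o,d=ray(m,uv,fish);return o+d*(z-o[2])/d[2]
def two(a,b):
    (o1,d1),(o2,d2)=a,b
    A=np.stack([d1,-d2],1);s=np.linalg.lstsq(A,o2-o1,rcond=None)[0]
    p,q=o1+s[0]*d1,o2+s[1]*d2;return (p+q)/2,np.linalg.norm(p-q)
def proj(m,p,fish=False):
    c=rot(m).T@(np.array(p)-m['xyz'])
    if fish:
        t=np.arctan2(np.hypot(c[0],c[1]),c[2]);n=np.hypot(c[0],c[1])+1e-12
        return np.array([m['cx']+m['fx']*t*c[0]/n,m['cy']+m['fy']*t*c[1]/n])
    return np.array([m['cx']+m['fx']*c[0]/c[2],m['cy']+m['fy']*c[1]/c[2]])
E
python3 - <<'E'
from h import *
np.set_printoptions(precision=3,suppress=True)
s=camera_model("scene");d=camera_model("side")
for n,p in dict(stand=(227,170),coral=(313,262),tl=(279,241),tr=(311,231),br=(347,267),bl=(313,288),brush=(195,194),handlens=(298,301),gyp=(290,198)).items(): print(n,onz(s,p,0.02))
for n,p in dict(stand=(261,186),coral=(263,265),brush=(215,187),gyp=(288,217)).items(): print(n,onz(d,p,0.02))
a=cv2.imread("pics/scene0.png")[130:320,160:400];b=cv2.imread("pics/side0.png")[140:300,180:380]
a=cv2.resize(a,None,fx=2,fy=2,interpolation=2);b=cv2.resize(b,None,fx=1.6*1.5,fy=2.4,interpolation=2)
w=cv2.imread("pics/wrist0.png")
cv2.imwrite("pics/c1.png",w)
E
```

```text
stand [0.456 0.3   0.02 ]
coral [ 0.413 -0.209  0.02 ]
tl [ 0.386 -0.087  0.02 ]
tr [ 0.491 -0.115  0.02 ]
br [ 0.477 -0.281  0.02 ]
bl [ 0.351 -0.275  0.02 ]
brush [0.294 0.256 0.02 ]
handlens [ 0.292 -0.282  0.02 ]
gyp [0.539 0.042 0.02 ]
stand [0.467 0.256 0.02 ]
coral [ 0.426 -0.21   0.02 ]
brush [0.297 0.262 0.02 ]
gyp [0.531 0.03  0.02 ]
```

View pics/wrist0.png

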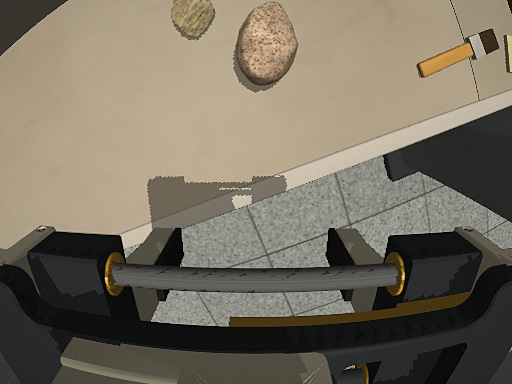

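Scene: stand with the lamp at about (227,165), tray with coral at (313,259); the side view agrees. The wrist view shows only stones and the brush. I'll move the wrist over the stand.

Request:
apply_moves:
  steps:
    - {"translation":[0.02,-0.08,0.03],"rotation":[0,0,0.07]}
    - {"translation":[0.05,-0.18,0.06],"rotation":[0,0,0.14]}
    - {"translation":[0.08,-0.28,0.1],"rotation":[0,0,0.21]}
    - {"translation":[0.1,-0.38,0.14],"rotation":[0,0,0.28]}
    - {"translation":[0.12,-0.48,0.18],"rotation":[0,0,0.35]}
    - {"translation":[0.15,-0.58,0.22],"rotation":[0,0,0.42]}
    - {"translation":[0.18,-0.68,0.26],"rotation":[0,0,0.49]}
    - {"translation":[0.2,-0.78,0.3],"rotation":[0,0,0.56]}
    - {"translation":[0.22,-0.88,0.34],"rotation":[0,0,0.63]}
    - {"translation":[0.24,-0.95,0.36],"rotation":[0,0,0.7]}
  jaw: -1

```text
t: 0.98
eef_pos: [0.3049, 0.3898, 0.3179]
ee_rot: [-3.14, -0.001, -0.003]
force: [-0.8, -0.0, 0.3]
width: 0.0876
gripper_force: 0.0
```

Request:
apply_moves:
  steps:
    - {"translation":[0.03,-0.06,0],"rotation":[0,0,0]}
    - {"translation":[0.06,-0.12,0],"rotation":[0,0,0]}
    - {"translation":[0.09,-0.18,0],"rotation":[0,0,0]}
    - {"translation":[0.12,-0.24,0],"rotation":[0,0,0]}
    - {"translation":[0.15,-0.3,0],"rotation":[0,0,0]}
    - {"translation":[0.18,-0.36,0],"rotation":[0,0,0]}
    - {"translation":[0.18,-0.4,0],"rotation":[0,0,0]}
    - {"translation":[0.18,-0.4,0],"rotation":[0,0,0]}
    - {"translation":[0.18,-0.4,0],"rotation":[0,0,0]}
    - {"translation":[0.18,-0.4,0],"rotation":[0,0,0]}

```text
t: 1.82
eef_pos: [0.3495, 0.292, 0.3164]
ee_rot: [-3.142, 0.0, -0.005]
force: [0.5, -0.3, 0.4]
width: 0.0874
gripper_force: 0.0
```

```bash
python3 - <<'E'
from h import *
import pickle
s=get_state();print(s['t'],s['eef_pos'],s['ee_rot'],s['q'])
m=camera_model("wrist");im=grab_frame("wrist");cv2.imwrite("pics/w1.png",im);pickle.dump(m,open("w1.pkl","wb"));print(m)
E
```

```text
1.8167 [0.34951965 0.29196866 0.31640385] [-3.14154893e+00  5.93260572e-05 -4.63210137e-03] [ 1.13056678e+00 -6.41167778e-02 -2.91934663e-01 -7.41494791e-05
 -1.34296384e+00  4.35614194e-01]
{'fx': 297.3186396354542, 'fy': 297.3186396354542, 'cx': 254.29676887265822, 'cy': 191.41679945037083, 'xyz': array([0.43174543, 0.2917724 , 0.474863  ]), 'rotation': array([ 2.83392344e+00, -1.35499212e-03, -1.57472351e+00])}
```

View pics/w1.png

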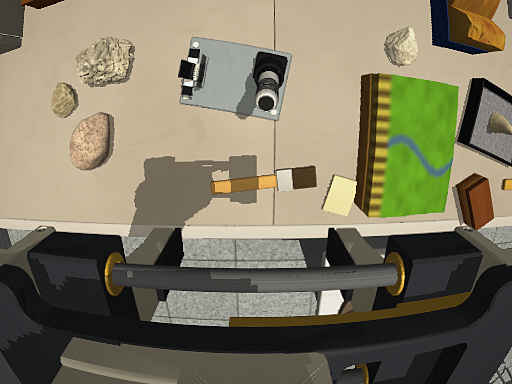

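Wrist view: grey plate with corners near (193,37),(293,52),(282,121),(178,105); lamp tail (266,102), socket (270,65), clip at (190,70). The tray is at the right edge. I'll crop that region.

```bash
python3 - <<'E'
from h import *
import pickle
np.set_printoptions(precision=4,suppress=True)
m=pickle.load(open("w1.pkl","rb"));im=cv2.imread("pics/w1.png")
c=cv2.resize(im[28:132,168:303],None,fx=5.5,fy=5.5,interpolation=cv2.INTER_NEAREST);cv2.imwrite("pics/c2.png",c)
P=np.array([onz(m,p,0.008,True) for p in [(193,37),(293,52),(282,121),(178,105)]]);print(P)
print([np.linalg.norm(P[i]-P[i-1]) for i in range(4)],P.mean(0))
E
```

```text
[[0.5359 0.3861 0.008 ]
 [0.5087 0.2312 0.008 ]
 [0.3988 0.2479 0.008 ]
 [0.4273 0.4118 0.008 ]]
[np.float64(0.11160438346813911), np.float64(0.15730485292513205), np.float64(0.1111907319043292), np.float64(0.16630978418284562)] [0.4677 0.3192 0.008 ]
```

View pics/c2.png

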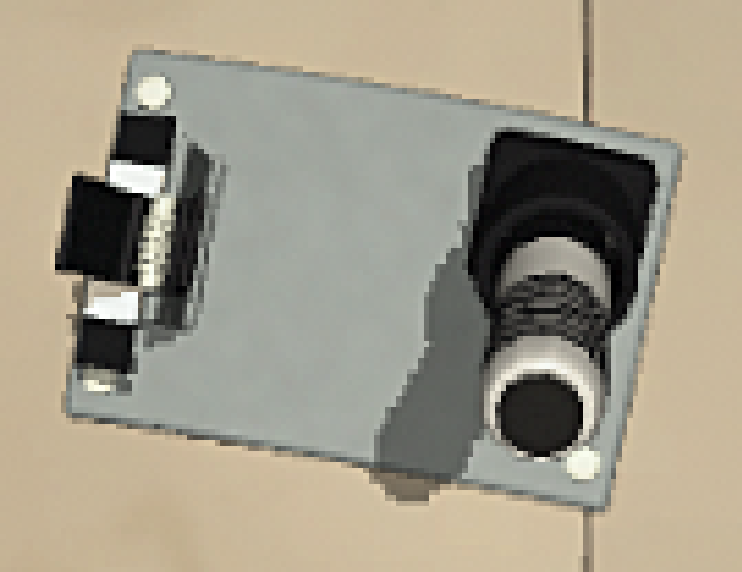

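```bash
python3 - <<'E'
from h import *
import pickle
np.set_printoptions(precision=4,suppress=True)
m=pickle.load(open("w1.pkl","rb"))
f=lambda c:(c[0]/5.5+168-.4,c[1]/5.5+28-.4)
P=np.array([onz(m,f(p),0.008,True) for p in [(133,50),(682,148),(608,508),(68,412)]]);print(P)
c=P.mean(0)
yv=(P[0]+P[3]-P[1]-P[2])/2;xv=(P[0]+P[1]-P[2]-P[3])/2
print(c,np.linalg.norm(yv),np.linalg.norm(xv),np.arctan2(-yv[0],yv[1]),np.arctan2(xv[1],xv[0]))
psi=np.arctan2(-yv[0],yv[1])
R=lambda a:np.array([[np.cos(a),-np.sin(a)],[np.sin(a),np.cos(a)]])
st=lambda p:R(psi).T@(p[:2]-c[:2])
for n,p,z in [("tailtop",(98,228),.094),("tailR",(138,235),.094),("tailL",(65,225),.094),("barL",(145,138),.041),("barR",(105,345),.041),("platebar2",(190,240),.041),("lamptail",(541,413),.145),("sockmouth",(552,262),.078)]:
    q=onz(m,f(p),z,True);print(n,q,st(q))
for yy in(50,-50): print(c[:2]+R(psi)@np.array([0,yy/1e3]))
E
```

```text
[[0.5366 0.388  0.008 ]
 [0.5045 0.2334 0.008 ]
 [0.4003 0.254  0.008 ]
 [0.4311 0.4084 0.008 ]]
[0.4681 0.321  0.008 ] 0.15770765082248187 0.10681325041983623 -0.20032258117984766 -0.19326553781328246
tailtop [0.4746 0.3788 0.094 ] [-0.0052  0.058 ]
tailR [0.4723 0.3693 0.094 ] [-0.0055  0.0482]
tailL [0.4759 0.3867 0.094 ] [-0.0055  0.066 ]
barL [0.5044 0.378  0.041 ] [0.0242 0.0631]
barR [0.4487 0.3895 0.041 ] [-0.0327  0.0633]
platebar2 [0.4758 0.3661 0.041 ] [-0.0015  0.0458]
lamptail [0.4287 0.2786 0.145 ] [-0.0302 -0.0494]
sockmouth [0.4648 0.2732 0.078 ] [ 0.0063 -0.0474]
[0.4781 0.37  ]
[0.4582 0.272 ]
```

Crop: clip tails (black) at crop (98,228), the barred plate on both sides of it, the socket at (552,262) and the lamp tail at (541,413). Plate measured 158x107 mm against 160x110, so it agrees; stand yaw ≈ -0.197. Moving above the clip.

Request:
apply_moves:
  steps:
    - {"translation":[0.06,0.04,-0.06],"rotation":[0,0,-0.05]}
    - {"translation":[0.12,0.08,-0.13],"rotation":[0,0,-0.1]}
    - {"translation":[0.18,0.12,-0.2],"rotation":[0,0,-0.15]}
    - {"translation":[0.25,0.16,-0.28],"rotation":[0,0,-0.2]}
    - {"translation":[0.32,0.2,-0.36],"rotation":[0,0,-0.25]}
    - {"translation":[0.38,0.24,-0.44],"rotation":[0,0,-0.3]}
    - {"translation":[0.44,0.28,-0.52],"rotation":[0,0,-0.34]}
    - {"translation":[0.48,0.31,-0.57],"rotation":[0,0,-0.367]}
    - {"translation":[0.494,0.316,-0.584],"rotation":[0,0,-0.367]}
    - {"translation":[0.494,0.316,-0.584],"rotation":[0,0,-0.367]}
  jaw: -0.18
  newtons: 25

```text
t: 2.7
eef_pos: [0.4729, 0.3708, 0.1686]
ee_rot: [3.138, 0.001, -0.196]
force: [-0.0, 0.7, 0.2]
width: 0.052
gripper_force: 0.0
```

```bash
python3 - <<'E'
from h import *
import pickle,station
print([x for x in dir(station) if 'hold' in x], getattr(station,'hold_point_z',None))
s=get_state();print(s['t'],s['eef_pos'],s['ee_rot'],s['width'])
m=camera_model("wrist");im=grab_frame("wrist");cv2.imwrite("pics/w2.png",im);pickle.dump(m,open("w2.pkl","wb"))
for p in [(0.4732,0.371,.094),(0.4732,0.371,.052)]: print(proj(m,p,True))
cv2.imwrite("pics/c3.png",cv2.resize(im[90:270,130:370],None,fx=3,fy=3,interpolation=cv2.INTER_NEAREST))
E
```

```text
['hold_point_z'] 0.0188
2.7 [0.47293558 0.37079981 0.16857761] [ 3.13838912e+00  1.35667268e-03 -1.95877775e-01] 0.05197458727920865
[253.48189319 200.51218371]
[253.39253359 186.02617699]
```

View pics/c3.png

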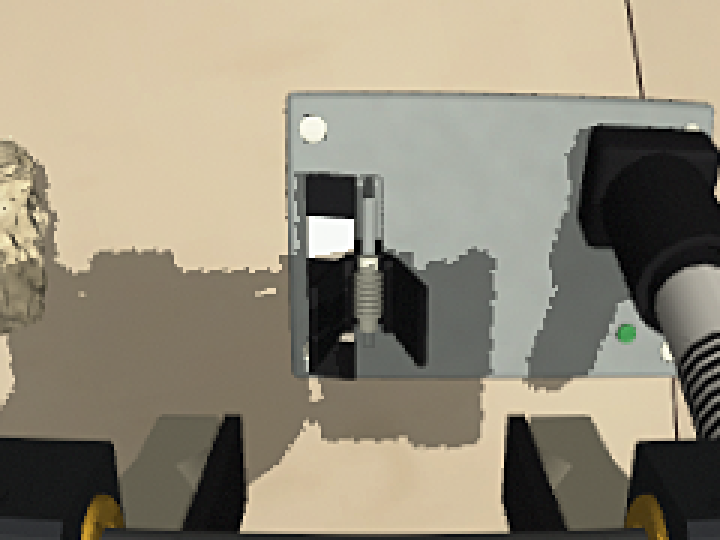

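The clip sits centred at crop (368,310), symmetric between the fingers and aligned with them. Descending and squeezing.

Request:
apply_moves:
  steps:
    - {"translation":[0.008,0,-0.05],"rotation":[0,0,0]}
    - {"translation":[0.008,0,-0.1],"rotation":[0,0,0]}
    - {"translation":[0.008,0,-0.15],"rotation":[0,0,0]}
    - {"translation":[0.008,0,-0.2],"rotation":[0,0,0]}
    - {"translation":[0.008,0,-0.25],"rotation":[0,0,0]}
    - {"translation":[0.008,0,-0.3],"rotation":[0,0,0]}
    - {"translation":[0.008,0,-0.35],"rotation":[0,0,0]}
    - {"translation":[0.008,0,-0.4],"rotation":[0,0,0]}
    - {"translation":[0.008,0,-0.418],"rotation":[0,0,0]}
    - {"translation":[0.008,0,-0.418],"rotation":[0,0,0]}

```text
t: 3.58
eef_pos: [0.4746, 0.3706, 0.0664]
ee_rot: [3.142, 0.0, -0.196]
force: [-0.0, 0.1, 0.7]
width: 0.0515
gripper_force: 0.0
```

Request:
apply_moves:
  steps:
    - {"translation":[0,0,0],"rotation":[0,0,0]}
    - {"translation":[0,0,0],"rotation":[0,0,0]}
    - {"translation":[0,0,0],"rotation":[0,0,0]}
    - {"translation":[0,0,0],"rotation":[0,0,0]}
    - {"translation":[0,0,0],"rotation":[0,0,0]}
    - {"translation":[0,0,0],"rotation":[0,0,0]}
    - {"translation":[0,0,0],"rotation":[0,0,0]}
    - {"translation":[0,0,0],"rotation":[0,0,0]}
    - {"translation":[0,0,0],"rotation":[0,0,0]}
    - {"translation":[0,0,0],"rotation":[0,0,0]}
  jaw: 1
  newtons: 25

```text
t: 4.42
eef_pos: [0.4756, 0.371, 0.0668]
ee_rot: [-3.141, -0.001, -0.196]
force: [0.1, -0.6, 4.8]
width: 0.0178
gripper_force: 25.0
```

Fully squeezed (17.8 mm). Lifting and carrying towards the tray for a look.

Request:
apply_moves:
  steps:
    - {"translation":[0,0,0.04],"rotation":[0,0,0]}
    - {"translation":[0,0,0.1],"rotation":[0,0,0]}
    - {"translation":[0,0,0.18],"rotation":[0,0,0]}
    - {"translation":[0,0,0.27],"rotation":[0,0,0]}
    - {"translation":[0,0,0.36],"rotation":[0,0,0]}
    - {"translation":[0,-0.02,0.46],"rotation":[0,0,0]}
    - {"translation":[-0.02,-0.06,0.56],"rotation":[0,0,0]}
    - {"translation":[-0.04,-0.12,0.66],"rotation":[0,0,0]}
    - {"translation":[-0.06,-0.2,0.75],"rotation":[0,0,0]}
    - {"translation":[-0.08,-0.28,0.82],"rotation":[0,0,0]}

```text
t: 5.25
eef_pos: [0.4547, 0.2998, 0.2731]
ee_rot: [-3.141, -0.0, -0.196]
force: [-0.7, 0.3, 0.6]
width: 0.0177
gripper_force: 25.0
```

Request:
apply_moves:
  steps:
    - {"translation":[-0.02,-0.1,0.05],"rotation":[0,0,0]}
    - {"translation":[-0.04,-0.2,0.1],"rotation":[0,0,0]}
    - {"translation":[-0.06,-0.3,0.15],"rotation":[0,0,0]}
    - {"translation":[-0.08,-0.4,0.16],"rotation":[0,0,0]}
    - {"translation":[-0.1,-0.5,0.16],"rotation":[0,0,0]}
    - {"translation":[-0.12,-0.6,0.16],"rotation":[0,0,0]}
    - {"translation":[-0.14,-0.7,0.16],"rotation":[0,0,0]}
    - {"translation":[-0.16,-0.8,0.16],"rotation":[0,0,0]}
    - {"translation":[-0.18,-0.9,0.16],"rotation":[0,0,0]}
    - {"translation":[-0.2,-1,0.16],"rotation":[0,0,0]}

```text
t: 6.08
eef_pos: [0.4039, 0.0491, 0.3113]
ee_rot: [3.141, 0.001, -0.196]
force: [1.2, -1.0, 0.2]
width: 0.018
gripper_force: 25.0
```

Request:
apply_moves:
  steps:
    - {"translation":[-0.02,-0.1,0],"rotation":[0,0,0]}
    - {"translation":[-0.04,-0.2,0],"rotation":[0,0,0]}
    - {"translation":[-0.06,-0.3,0],"rotation":[0,0,0]}
    - {"translation":[-0.08,-0.4,0],"rotation":[0,0,0]}
    - {"translation":[-0.1,-0.5,0],"rotation":[0,0,0]}
    - {"translation":[-0.12,-0.6,0],"rotation":[0,0,0]}
    - {"translation":[-0.14,-0.7,0],"rotation":[0,0,0]}
    - {"translation":[-0.15,-0.8,0],"rotation":[0,0,0]}
    - {"translation":[-0.15,-0.85,0],"rotation":[0,0,0]}
    - {"translation":[-0.15,-0.85,0],"rotation":[0,0,0]}

```text
t: 6.92
eef_pos: [0.3665, -0.1637, 0.3111]
ee_rot: [3.141, 0.001, -0.199]
force: [-0.5, 0.0, 0.1]
width: 0.0176
gripper_force: 25.0
```

```bash
python3 - <<'E'
from h import *
import pickle,station
s=get_state();print(s['t'],s['eef_pos'],s['ee_rot'],s['width'],s['q'])
m=camera_model("wrist");im=grab_frame("wrist");cv2.imwrite("pics/w3.png",im);pickle.dump(m,open("w3.pkl","wb"))
cv2.imwrite("pics/c4.png",cv2.resize(im[0:270,100:420],None,fx=2.2,fy=2.2,interpolation=cv2.INTER_NEAREST))
E
```

```text
6.9167 [ 0.36653856 -0.16370647  0.31108374] [ 3.14124299e+00  1.12484874e-03 -1.99114766e-01] 0.01759042522239739 [ 7.81162489e-02 -1.65147657e-01 -3.89403226e-01  2.91672974e-05
 -1.34771836e+00  1.29355904e+00]
```

View pics/c4.png

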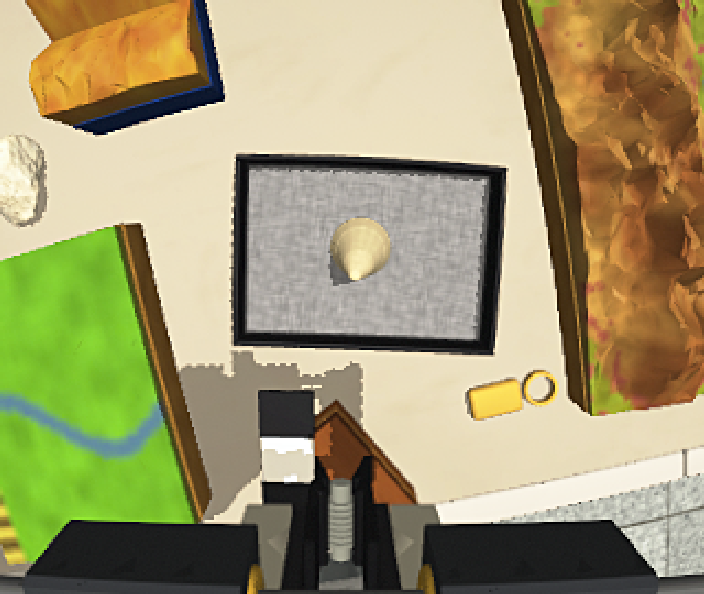

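```bash
python3 - <<'E'
from h import *
import pickle
np.set_printoptions(precision=4,suppress=True)
m=pickle.load(open("w3.pkl","rb"))
im=cv2.imread("pics/w3.png")
g=im.max(2); roi=np.zeros_like(g);roi[60:172,195:340]=255
mask=((g<60)&(roi>0)).astype(np.uint8)
cs,_=cv2.findContours(mask,cv2.RETR_EXTERNAL,cv2.CHAIN_APPROX_NONE)
c=max(cs,key=cv2.contourArea);ap=cv2.approxPolyDP(cv2.convexHull(c),6,True)[:,0];print(ap)
W=np.array([onz(m,p,0.035,True)[:2] for p in c[:,0].astype(float)])
r=cv2.minAreaRect((W*1000).astype(np.float32));print("minrect",r)
f=lambda p:(p[0]/2.2+100-.4,p[1]/2.2-.4)
P=np.array([onz(m,f(p),0.035,True)[:2] for p in [(236,155),(505,169),(493,354),(235,346)]])
yv=(P[0]+P[3]-P[1]-P[2])/2;xv=(P[0]+P[1]-P[2]-P[3])/2
print(P,P.mean(0),np.linalg.norm(yv),np.linalg.norm(xv),np.arctan2(-yv[0],yv[1]),np.arctan2(xv[1],xv[0]))
# inner floor edges
psi=np.arctan2(-yv[0],yv[1])
u=np.array([-np.sin(psi),np.cos(psi)])
print("wall+y",P.mean(0)+.088*u,"wall-y",P.mean(0)-.088*u)
print("coral apex",onz(m,f((356,281)),.070,True),"base",onz(m,f((361,247)),.004,True), [onz(m,f(p),.004,True) for p in [(331,245),(391,245),(361,217)]])
M=((im[...,2]>140)&(im[...,0]<im[...,2]-25)&(roi>0)).astype(np.uint8)
x,y,w,h=cv2.boundingRect(max(cv2.findContours(M,0,2)[0],key=cv2.contourArea));print(x,y,w,h)
E
```

```text
[[207  71]
 [329  76]
 [323 160]
 [206 156]]
minrect ((421.77484130859375, -194.10348510742188), (178.693359375, 128.86602783203125), 76.51688385009766)
[[ 0.5047 -0.1224]
 [ 0.4626 -0.295 ]
 [ 0.3389 -0.2661]
 [ 0.3789 -0.0936]] [ 0.4213 -0.1943] 0.17735854515065597 0.12804980921541004 -0.2335163457886634 -0.2273045047877243
wall+y [ 0.4416 -0.1087] wall-y [ 0.4009 -0.2799]
coral apex [ 0.4088 -0.1825  0.07  ] base [ 0.4257 -0.1911  0.004 ] [array([ 0.4312, -0.1707,  0.004 ]), array([ 0.4231, -0.2122,  0.004 ]), array([ 0.4466, -0.1952,  0.004 ])]
195 60 145 112
```

```bash
python3 - <<'E'
from h import *
import pickle
np.set_printoptions(precision=4,suppress=True)
m=pickle.load(open("w3.pkl","rb"));s=camera_model("scene");d=camera_model("side")
def blob(f,x0,x1,y0,y1):
    im=cv2.imread(f)[y0:y1,x0:x1].astype(int)
    M=((im[...,2]>im[...,0]+25)&(im[...,2]>110)).astype(np.uint8)
    c=max(cv2.findContours(M,0,1)[0],key=cv2.contourArea)[:,0]+[x0,y0]
    return c
for f,b in [("pics/scene0.png",(298,328,238,276)),("pics/side0.png",(248,278,242,275)),("pics/w3.png",(240,290,90,135))]:
    c=blob(f,*b);print(f,"top",c[c[:,1].argmin()],"bot",c[c[:,1].argmax()],"L",c[c[:,0].argmin()],"R",c[c[:,0].argmax()])
c1=blob("pics/scene0.png",298,328,238,276);c2=blob("pics/side0.png",248,278,242,275)
t1=c1[c1[:,1].argmin()].astype(float);t2=c2[c2[:,1].argmin()].astype(float)
print(two(ray(s,t1),ray(d,t2)))
for p in [(0.426,-.192,.07),(0.409,-.183,.07),(0.426,-.192,.004)]: print(proj(s,p),proj(d,p),proj(m,p,True))
E
```

```text
pics/scene0.png top [308 245] bot [310 264] L [305 258] R [319 260]
pics/side0.png top [257 245] bot [260 269] L [256 246] R [269 267]
pics/w3.png top [259  99] bot [261 127] L [250 109] R [277 111]
(array([ 0.4132, -0.1814,  0.0665]), np.float64(0.00204830292716079))
[313.9001 244.7098] [262.3648 245.6907] [265.9499 113.5028]
[307.2803 245.552 ] [255.7067 244.0298] [261.7873 127.1335]
[312.027 259.76 ] [262.1    265.5284] [264.2312 111.545 ]
```

Crop c4 shows the tray rim corners (236,155),(505,169),(493,354),(235,346), the coral base near (361,247) with its tip bent to (356,281), and the clip held lower centre. Tray measured 178x129 mm against 180x130: centre (0.4215,-0.194), yaw -0.235. Moving over the +y wall.

Request:
apply_moves:
  steps:
    - {"translation":[0.06,0.04,-0.04],"rotation":[0,0,-0.02]}
    - {"translation":[0.12,0.08,-0.1],"rotation":[0,0,-0.04]}
    - {"translation":[0.18,0.13,-0.18],"rotation":[0,0,-0.06]}
    - {"translation":[0.24,0.18,-0.28],"rotation":[0,0,-0.068]}
    - {"translation":[0.29,0.21,-0.38],"rotation":[0,0,-0.068]}
    - {"translation":[0.301,0.22,-0.48],"rotation":[0,0,-0.068]}
    - {"translation":[0.301,0.22,-0.58],"rotation":[0,0,-0.068]}
    - {"translation":[0.301,0.22,-0.68],"rotation":[0,0,-0.068]}
    - {"translation":[0.301,0.22,-0.76],"rotation":[0,0,-0.068]}
    - {"translation":[0.301,0.22,-0.76],"rotation":[0,0,-0.068]}

```text
t: 7.8
eef_pos: [0.4399, -0.1063, 0.1176]
ee_rot: [3.14, 0.007, -0.232]
force: [-0.4, -0.5, 0.0]
width: 0.0178
gripper_force: 25.0
```

```bash
python3 - <<'E'
from h import *
import pickle
s=get_state();print(s['t'],s['eef_pos'],s['ee_rot'],s['width'])
m=camera_model("wrist");im=grab_frame("wrist");cv2.imwrite("pics/w4.png",im);pickle.dump(m,open("w4.pkl","wb"))
c=np.array([.4215,-.1942]);a=-.2345;R=np.array([[np.cos(a),-np.sin(a)],[np.sin(a),np.cos(a)]])
for y in(.086,.090):
  for x in(-.06,.0,.065):
    p=c+R@[x,y];q=proj(m,[*p,.035],True);print(x,y,q,(q-[130,60])*3);cv2.circle(im,tuple(int(round(v)) for v in q),1,(0,0,255),-1)
cv2.imwrite("pics/c5.png",cv2.resize(im[60:260,130:380],None,fx=3,fy=3,interpolation=cv2.INTER_NEAREST))
E
```

```text
7.8 [ 0.43986394 -0.10626382  0.11761511] [ 3.13973144  0.00688537 -0.23209918] 0.017797504459922668
-0.06 0.086 [257.79773403 255.39864399] [383.39320208 586.19593198]
0.0 0.086 [258.33369276 194.2865534 ] [385.00107829 402.85966021]
0.065 0.086 [258.8447905 117.4365855] [386.53437151 172.30975649]
-0.06 0.09 [253.49736879 255.39701196] [370.49210638 586.19103589]
0.0 0.09 [253.64678431 194.27771065] [370.94035294 402.83313196]
0.065 0.09 [253.86047313 117.41651629] [371.58141938 172.24954888]
```

View pics/c5.png

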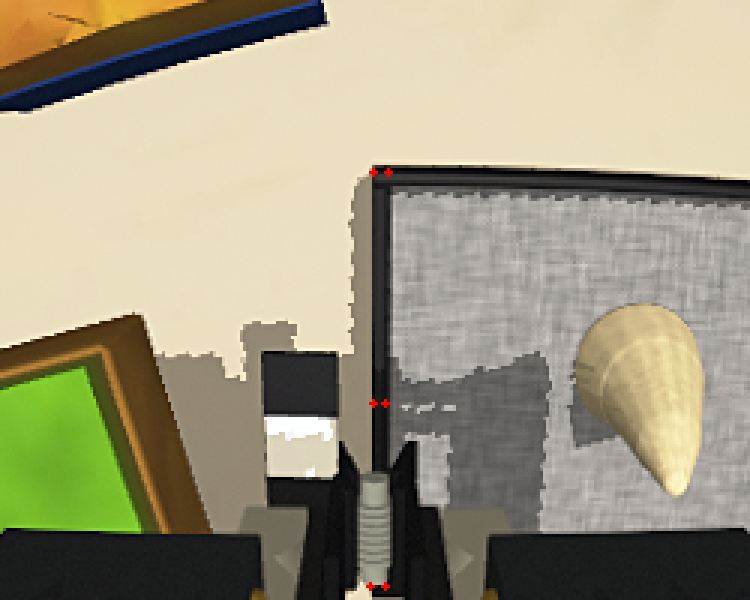

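The tray's end wall runs at crop x 372–390, matching the prediction (371–386), with the clip's centreline at 373: a ~2.5 mm correction towards -y. Approaching.

Request:
apply_moves:
  steps:
    - {"translation":[0.004,-0.011,-0.02],"rotation":[0,0,0]}
    - {"translation":[0.004,-0.011,-0.05],"rotation":[0,0,0]}
    - {"translation":[0.004,-0.011,-0.08],"rotation":[0,0,0]}
    - {"translation":[0.004,-0.011,-0.11],"rotation":[0,0,0]}
    - {"translation":[0.004,-0.011,-0.14],"rotation":[0,0,0]}
    - {"translation":[0.004,-0.011,-0.15],"rotation":[0,0,0]}
    - {"translation":[0.004,-0.011,-0.15],"rotation":[0,0,0]}
    - {"translation":[0.004,-0.011,-0.15],"rotation":[0,0,0]}
    - {"translation":[0.004,-0.011,-0.15],"rotation":[0,0,0]}
    - {"translation":[0.004,-0.011,-0.15],"rotation":[0,0,0]}

```text
t: 8.68
eef_pos: [0.4441, -0.1096, 0.0839]
ee_rot: [-3.141, -0.001, -0.232]
force: [0.4, 0.1, -0.5]
width: 0.0176
gripper_force: 25.0
```

Request:
apply_moves:
  steps:
    - {"translation":[0,0,-0.015],"rotation":[0,0,0]}
    - {"translation":[0,0,-0.03],"rotation":[0,0,0]}
    - {"translation":[0,0,-0.05],"rotation":[0,0,0]}
    - {"translation":[0,0,-0.07],"rotation":[0,0,0]}
    - {"translation":[0,0,-0.09],"rotation":[0,0,0]}
    - {"translation":[0,0,-0.11],"rotation":[0,0,0]}
    - {"translation":[0,0,-0.13],"rotation":[0,0,0]}
    - {"translation":[0,0,-0.144],"rotation":[0,0,0]}
    - {"translation":[0,0,-0.144],"rotation":[0,0,0]}
    - {"translation":[0,0,-0.144],"rotation":[0,0,0]}

```text
t: 9.52
eef_pos: [0.4448, -0.1098, 0.0483]
ee_rot: [3.141, -0.001, -0.231]
force: [-2.8, 0.3, 11.8]
width: 0.0177
gripper_force: 25.0
```

Request:
apply_moves:
  steps:
    - {"translation":[0,0,0.004],"rotation":[0,0,0]}
    - {"translation":[0,0,0.004],"rotation":[0,0,0]}
    - {"translation":[0,0,0.004],"rotation":[0,0,0]}
    - {"translation":[0,0,0.004],"rotation":[0,0,0]}
    - {"translation":[0,0,0.004],"rotation":[0,0,0]}
    - {"translation":[0,0,0.004],"rotation":[0,0,0]}
    - {"translation":[0,0,0.004],"rotation":[0,0,0]}
    - {"translation":[0,0,0.004],"rotation":[0,0,0]}
    - {"translation":[0,0,0.004],"rotation":[0,0,0]}
    - {"translation":[0,0,0.004],"rotation":[0,0,0]}
  jaw: -0.05

```text
t: 10.35
eef_pos: [0.4438, -0.1097, 0.0486]
ee_rot: [3.142, 0.0, -0.232]
force: [0.5, -0.2, 0.2]
width: 0.0464
gripper_force: 0.0
```

Request:
apply_moves:
  steps:
    - {"translation":[0,0,0.03],"rotation":[0,0,0]}
    - {"translation":[0,0,0.06],"rotation":[0,0,0]}
    - {"translation":[0,0,0.1],"rotation":[0,0,0]}
    - {"translation":[0,0,0.14],"rotation":[0,0,0]}
    - {"translation":[0,0,0.2],"rotation":[0,0,0]}
    - {"translation":[0,0,0.28],"rotation":[0,0,0]}
    - {"translation":[0,0,0.36],"rotation":[0,0,0]}
    - {"translation":[0,0,0.43],"rotation":[0,0,0]}
    - {"translation":[0,0,0.46],"rotation":[0,0,0]}
    - {"translation":[0,0,0.46],"rotation":[0,0,0]}

```text
t: 11.18
eef_pos: [0.4451, -0.1095, 0.1659]
ee_rot: [-3.14, -0.004, -0.232]
force: [0.1, -0.1, 0.3]
width: 0.0459
gripper_force: 0.0
```

```bash
python3 - <<'E'
from h import *
import pickle
s=get_state();print(s['t'],s['eef_pos'],s['ee_rot'],s['width'])
m=camera_model("wrist");im=grab_frame("wrist")
a=cv2.resize(im[60:260,150:370],None,fx=1.8,fy=1.8,interpolation=2)
b=cv2.resize(grab_frame("side")[225:295,215:305],None,fx=4,fy=4,interpolation=2)
c=np.zeros((360,760,3),np.uint8);c[:,:396]=a[:360];c[:280,400:760]=b
cv2.imwrite("pics/c6.png",c)
E
```

```text
11.1833 [ 0.44510559 -0.10954003  0.16594997] [-3.14003529 -0.00430505 -0.2318438 ] 0.04593643645696237
```

View pics/c6.png

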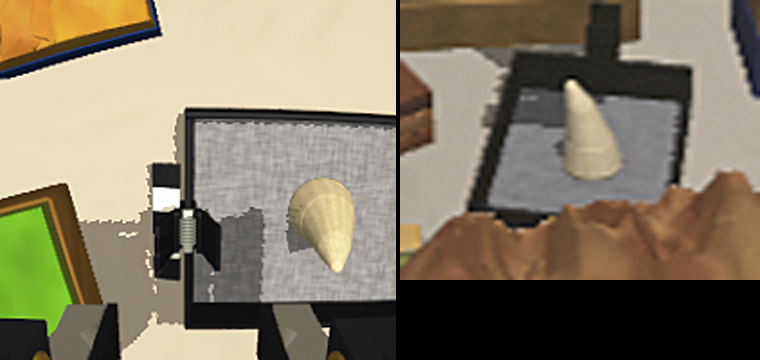

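Clip is seated upright on the wall (left panel, (187,235)) and the coral is undisturbed. Now to the lamp.

Request:
apply_moves:
  steps:
    - {"translation":[0,0.04,0.1],"rotation":[0,0,0.01]}
    - {"translation":[-0.01,0.1,0.2],"rotation":[0,0,0.02]}
    - {"translation":[-0.02,0.18,0.28],"rotation":[0,0,0.03]}
    - {"translation":[-0.04,0.28,0.34],"rotation":[0,0,0.04]}
    - {"translation":[-0.06,0.38,0.376],"rotation":[0,0,0.05]}
    - {"translation":[-0.08,0.48,0.376],"rotation":[0,0,0.06]}
    - {"translation":[-0.1,0.58,0.376],"rotation":[0,0,0.067]}
    - {"translation":[-0.12,0.68,0.376],"rotation":[0,0,0.067]}
    - {"translation":[-0.14,0.78,0.376],"rotation":[0,0,0.067]}
    - {"translation":[-0.16,0.88,0.376],"rotation":[0,0,0.067]}
  jaw: -0.14

```text
t: 12.12
eef_pos: [0.4029, 0.1112, 0.2563]
ee_rot: [3.14, 0.002, -0.197]
force: [0.2, -0.8, 0.2]
width: 0.0501
gripper_force: 0.0
```

Request:
apply_moves:
  steps:
    - {"translation":[-0.005,0.1,0],"rotation":[0,0,0]}
    - {"translation":[-0.01,0.2,0],"rotation":[0,0,0]}
    - {"translation":[-0.015,0.3,0],"rotation":[0,0,0]}
    - {"translation":[-0.02,0.4,0],"rotation":[0,0,0]}
    - {"translation":[-0.02,0.5,0],"rotation":[0,0,0]}
    - {"translation":[-0.02,0.58,0],"rotation":[0,0,0]}
    - {"translation":[-0.02,0.63,0],"rotation":[0,0,0]}
    - {"translation":[-0.02,0.64,0],"rotation":[0,0,0]}
    - {"translation":[-0.02,0.64,0],"rotation":[0,0,0]}
    - {"translation":[-0.02,0.64,0],"rotation":[0,0,0]}

```text
t: 12.95
eef_pos: [0.3986, 0.2696, 0.2569]
ee_rot: [3.14, 0.001, -0.197]
force: [-0.3, 0.0, 0.8]
width: 0.0501
gripper_force: 0.0
```

```bash
python3 - <<'E'
from h import *
import pickle
np.set_printoptions(precision=4,suppress=True)
s=get_state();print(s['t'],s['eef_pos'],s['ee_rot'],s['width'])
m=camera_model("wrist");im=grab_frame("wrist");cv2.imwrite("pics/w7.png",im);pickle.dump(m,open("w7.pkl","wb"))
q=proj(m,(.429,.278,.15),True);print(q)
x0,y0=int(q[0])-90,max(0,int(q[1])-90);print(x0,y0)
cv2.imwrite("pics/c7.png",cv2.resize(im[y0:y0+140,x0:x0+180],None,fx=4,fy=4,interpolation=cv2.INTER_NEAREST))
E
```

```text
12.95 [0.3986 0.2696 0.2569] [ 3.1403  0.0007 -0.1971] 0.05012228357895226
[238.2852 159.7343]
148 69
```

View pics/c7.png

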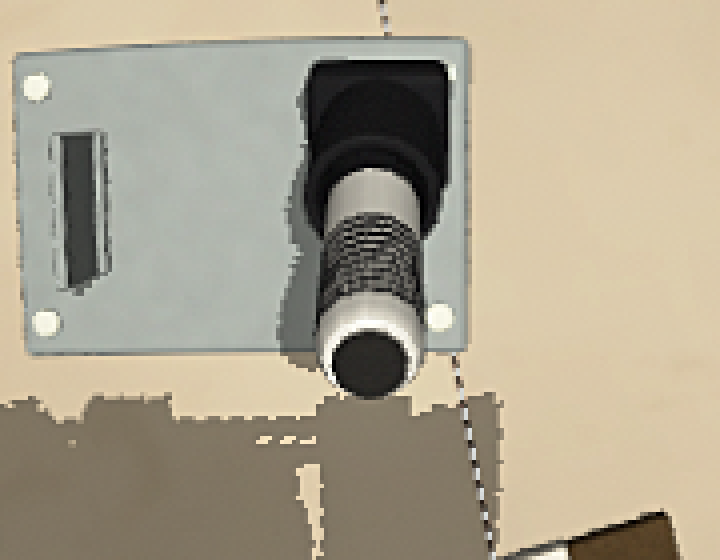

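```bash
python3 - <<'E'
from h import *
import pickle
np.set_printoptions(precision=4,suppress=True)
m1=pickle.load(open("w1.pkl","rb"));m7=pickle.load(open("w7.pkl","rb"))
g=lambda p:(p[0]/4+148-.4,p[1]/4+69-.4)
f=lambda c:(c[0]/5.5+168-.4,c[1]/5.5+28-.4)
print("tail",two(ray(m1,f((541,413)),1),ray(m7,g((370,362)),1)))
for z in(.14,.15,.155): print(z,onz(m1,f((541,413)),z,1),onz(m7,g((370,362)),z,1))
P=np.array([onz(m7,g(p),.008,1) for p in [(13,54),(468,38),(470,349),(28,355)]])
yv=(P[0]+P[3]-P[1]-P[2])/2;xv=(P[0]+P[1]-P[2]-P[3])/2
c=P.mean(0);print(c,np.linalg.norm(yv),np.linalg.norm(xv),np.arctan2(-yv[0],yv[1]))
psi=-.197;R=np.array([[np.cos(psi),-np.sin(psi)],[np.sin(psi),np.cos(psi)]])
q=onz(m7,g((370,362)),.151,1);print("stand frame tail",R.T@(q[:2]-c[:2]))
# mouth pt: lamp axis at mouth, edges 330..415 at top of silver y~172 is far side of lamp at mouth plane
for a in(.35,.41):
  ax=np.array([*(R@[-np.sin(a),0]),np.cos(a)])
  z=.031+.13*np.cos(a);q=onz(m7,g((370,362)),z,1)
  mouth=q-ax*.08;G=q-ax*(.065-.036);print(a,"tail",q,"mouth",mouth,R.T@(mouth-c)[:2],"grasp",G)
E
```

```text
tail (array([0.4282, 0.2777, 0.1415]), np.float64(0.0017806832924150333))
0.14 [0.4286 0.2784 0.14  ] [0.4274 0.2771 0.14  ]
0.15 [0.4287 0.2788 0.15  ] [0.4292 0.2763 0.15  ]
0.155 [0.4288 0.279  0.155 ] [0.4302 0.2758 0.155 ]
[0.4685 0.321  0.008 ] 0.15856411863935008 0.10793094381157582 -0.19766093842926005
stand frame tail [-0.0296 -0.0516]
0.35 tail [0.4298 0.276  0.1531] mouth [0.4567 0.2706 0.078 ] [-0.0017 -0.0517] grasp [0.4396 0.274  0.1259]
0.41 tail [0.4293 0.2762 0.1502] mouth [0.4606 0.27   0.0769] [ 0.0022 -0.0516] grasp [0.4406 0.274  0.1236]
```

The lamp's tail disc is at crop (370,362) and the socket at (375,190); the lamp lies along the stand's x as expected. Grasp point ≈ (0.440,0.275,0.125).

Request:
apply_moves:
  steps:
    - {"translation":[0.05,0.01,-0.05],"rotation":[0,0,0]}
    - {"translation":[0.11,0.02,-0.1],"rotation":[0,0,0]}
    - {"translation":[0.15,0.022,-0.16],"rotation":[0,0,0]}
    - {"translation":[0.166,0.022,-0.22],"rotation":[0,0,0]}
    - {"translation":[0.166,0.022,-0.3],"rotation":[0,0,0]}
    - {"translation":[0.166,0.022,-0.38],"rotation":[0,0,0]}
    - {"translation":[0.166,0.022,-0.46],"rotation":[0,0,0]}
    - {"translation":[0.166,0.022,-0.54],"rotation":[0,0,0]}
    - {"translation":[0.166,0.022,-0.6],"rotation":[0,0,0]}
    - {"translation":[0.166,0.022,-0.604],"rotation":[0,0,0]}

```text
t: 13.83
eef_pos: [0.4391, 0.2734, 0.104]
ee_rot: [3.138, 0.003, -0.199]
force: [-0.9, -1.0, -0.1]
width: 0.0495
gripper_force: 0.0
```

Request:
apply_moves:
  steps:
    - {"translation":[0,0,0],"rotation":[0,0,0]}
    - {"translation":[0,0,0],"rotation":[0,0,0]}
    - {"translation":[0,0,0],"rotation":[0,0,0]}
    - {"translation":[0,0,0],"rotation":[0,0,0]}
    - {"translation":[0,0,0],"rotation":[0,0,0]}
    - {"translation":[0,0,0],"rotation":[0,0,0]}
    - {"translation":[0,0,0],"rotation":[0,0,0]}
    - {"translation":[0,0,0],"rotation":[0,0,0]}
    - {"translation":[0,0,0],"rotation":[0,0,0]}
    - {"translation":[0,0,0],"rotation":[0,0,0]}
  jaw: 1
  newtons: 45

```text
t: 14.67
eef_pos: [0.4407, 0.2762, 0.1075]
ee_rot: [-3.141, -0.001, -0.196]
force: [-0.6, 0.0, 6.3]
width: 0.0251
gripper_force: 45.0
```

Request:
apply_moves:
  steps:
    - {"translation":[-0.006,0.001,0.016],"rotation":[0,0,0]}
    - {"translation":[-0.014,0.003,0.038],"rotation":[0,0,0]}
    - {"translation":[-0.026,0.005,0.07],"rotation":[0,0,0]}
    - {"translation":[-0.04,0.008,0.108],"rotation":[0,0,0]}
    - {"translation":[-0.054,0.011,0.146],"rotation":[0,0,0]}
    - {"translation":[-0.068,0.014,0.184],"rotation":[0,0,0]}
    - {"translation":[-0.082,0.017,0.222],"rotation":[0,0,0]}
    - {"translation":[-0.096,0.02,0.26],"rotation":[0,0,0]}
    - {"translation":[-0.11,0.022,0.3],"rotation":[0,0,0]}
    - {"translation":[-0.12,0.024,0.34],"rotation":[0,0,0]}

```text
t: 15.5
eef_pos: [0.4098, 0.2819, 0.1927]
ee_rot: [-3.141, 0.0, -0.197]
force: [-1.1, -0.1, -0.9]
width: 0.0249
gripper_force: 45.0
```

Request:
apply_moves:
  steps:
    - {"translation":[0,0,0.06],"rotation":[0,0,0]}
    - {"translation":[0,0,0.14],"rotation":[0,0,0]}
    - {"translation":[0,0,0.22],"rotation":[0,0,0]}
    - {"translation":[0,0,0.28],"rotation":[0,0,0]}
    - {"translation":[0,0,0.32],"rotation":[0,0,0]}
    - {"translation":[0,0,0.34],"rotation":[0,0,0]}
    - {"translation":[0,0,0.34],"rotation":[0,0,0]}
    - {"translation":[0,0,0.34],"rotation":[0,0,0]}
    - {"translation":[0,0,0.34],"rotation":[0,0,0]}
    - {"translation":[0,0,0.34],"rotation":[0,0,0]}

```text
t: 16.33
eef_pos: [0.41, 0.2815, 0.2755]
ee_rot: [3.14, 0.001, -0.197]
force: [-0.1, -0.7, -1.0]
width: 0.0251
gripper_force: 45.0
```

```bash
python3 - <<'E'
from h import *
import pickle
np.set_printoptions(precision=4,suppress=True)
s=get_state();print(s['t'],s['eef_pos'],s['ee_rot'],s['width'],s['gripper_force'],s['q'])
m=camera_model("wrist");im=grab_frame("wrist");cv2.imwrite("pics/w8.png",im);pickle.dump(m,open("w8.pkl","wb"))
for n in("scene","side"): cv2.imwrite(f"pics/{n}8.png",grab_frame(n))
# lamp tail disc: dark circle near grasp; predict for several lean angles
R=Ro.from_euler('xyz',s['ee_rot']).as_matrix();G=s['eef_pos']-R[:,2]*.0188
for a in(.25,.35,.45):
  ax=R@np.array([-np.sin(a),0,-np.cos(a)]);print(a,"tail px",proj(m,G+ax*.029,1),"lens px",proj(m,G-ax*.101,1),"side",proj(camera_model("side"),G+ax*.029),proj(camera_model("side"),G-ax*.101),"lens",G-ax*.101)
E
```

```text
16.3333 [0.41   0.2815 0.2755] [ 3.14    0.0009 -0.197 ] 0.025064531328901726 44.954096297733486 [ 0.9974  0.0329 -0.2886 -0.0003 -1.2512  0.3765]
0.25 tail px [254.238  300.8393] lens px [254.0649 170.3406] side [242.3376 103.2373] [251.8004 138.9617] lens [0.4344 0.2765 0.1964]
0.35 tail px [254.2323 304.1645] lens px [254.0734 159.5587] side [241.5291 103.4643] [254.5293 138.2639] lens [0.4439 0.2746 0.1994]
0.45 tail px [254.2262 306.8766] lens px [254.0832 148.9611] side [240.7517 103.7716] [257.1714 137.3027] lens [0.453  0.2728 0.2033]
```

```bash
python3 - <<'E'
import cv2,numpy as np
im=cv2.imread("pics/w8.png")
for y in range(120,246,4): print(y,[ "%d,%d,%d"%tuple(im[y,x]) for x in (225,236,244,254,264,272,284)])
E
```

```text
120 ['185,195,188', '107,112,109', '22,22,22', '17,17,17', '15,14,15', '186,193,187', '182,214,228']
124 ['187,196,191', '78,82,78', '25,22,24', '27,25,26', '13,13,14', '183,190,185', '181,215,228']
128 ['189,197,189', '119,125,121', '23,24,22', '26,26,25', '17,15,16', '184,191,184', '184,216,229']
132 ['185,193,188', '109,115,111', '24,23,22', '24,24,25', '31,30,29', '184,188,183', '183,215,228']
136 ['186,194,189', '106,111,108', '45,45,44', '32,32,32', '170,179,173', '177,185,178', '183,215,229']
140 ['187,194,189', '187,197,192', '162,171,165', '202,209,203', '187,195,190', '180,187,180', '184,216,229']
144 ['158,167,161', '187,196,191', '146,155,159', '184,198,203', '179,188,182', '179,186,180', '183,216,228']
148 ['110,116,113', '133,139,135', '163,173,178', '194,208,212', '175,187,191', '180,187,181', '184,218,228']
152 ['110,114,112', '109,113,109', '169,179,183', '184,199,203', '179,192,196', '181,186,179', '183,215,228']
156 ['107,112,109', '92,96,95', '151,163,167', '83,87,90', '174,186,192', '183,190,182', '185,216,229']
160 ['87,95,99', '77,81,81', '19,17,16', '26,25,24'
[... 1409 characters left out ...]
', '62,66,66', '8,6,5', '97,103,105', '225,236,240']
220 ['181,216,228', '0,0,0', '61,65,65', '11,9,10', '49,53,55', '18,16,16', '173,187,192']
224 ['179,215,228', '113,121,123', '98,104,107', '94,101,103', '120,128,130', '54,57,60', '84,155,212']
228 ['179,215,234', '57,60,61', '8,6,5', '90,97,99', '16,15,17', '98,106,108', '182,213,230']
232 ['85,100,103', '6,5,3', '71,76,77', '10,9,8', '9,10,9', '13,12,11', '88,106,111']
236 ['37,41,43', '94,102,104', '104,110,112', '158,169,173', '122,131,133', '20,19,19', '70,83,86']
240 ['17,19,21', '98,105,107', '15,13,14', '50,52,54', '10,9,8', '108,116,117', '37,42,43']
244 ['16,17,16', '4,5,5', '94,99,101', '6,6,7', '59,63,65', '8,8,5', '16,14,16']
```

Request:
apply_moves:
  steps:
    - {"translation":[0.001,-0.03,0.02],"rotation":[0,0,-0.08]}
    - {"translation":[0.003,-0.07,0.04],"rotation":[0,0,-0.17]}
    - {"translation":[0.005,-0.11,0.06],"rotation":[0,0,-0.26]}
    - {"translation":[0.006,-0.15,0.08],"rotation":[0,0,-0.35]}
    - {"translation":[0.008,-0.19,0.1],"rotation":[0,0,-0.44]}
    - {"translation":[0.01,-0.23,0.1],"rotation":[0,0,-0.53]}
    - {"translation":[0.011,-0.27,0.1],"rotation":[0,0,-0.62]}
    - {"translation":[0.013,-0.31,0.1],"rotation":[0,0,-0.71]}
    - {"translation":[0.014,-0.35,0.1],"rotation":[0,0,-0.8]}
    - {"translation":[0.015,-0.4,0.1],"rotation":[0,0,-0.874]}

```text
t: 17.32
eef_pos: [0.4141, 0.1814, 0.3013]
ee_rot: [3.141, 0.0, -0.657]
force: [0.7, -0.0, -0.7]
width: 0.0254
gripper_force: 45.0
```

Request:
apply_moves:
  steps:
    - {"translation":[0.001,-0.04,0],"rotation":[0,0,-0.08]}
    - {"translation":[0.003,-0.08,0],"rotation":[0,0,-0.17]}
    - {"translation":[0.005,-0.12,0],"rotation":[0,0,-0.26]}
    - {"translation":[0.006,-0.16,0],"rotation":[0,0,-0.35]}
    - {"translation":[0.008,-0.2,0],"rotation":[0,0,-0.44]}
    - {"translation":[0.01,-0.24,0],"rotation":[0,0,-0.53]}
    - {"translation":[0.011,-0.28,0],"rotation":[0,0,-0.62]}
    - {"translation":[0.013,-0.32,0],"rotation":[0,0,-0.71]}
    - {"translation":[0.014,-0.36,0],"rotation":[0,0,-0.8]}
    - {"translation":[0.015,-0.4,0],"rotation":[0,0,-0.874]}

```text
t: 18.15
eef_pos: [0.4177, 0.081, 0.3015]
ee_rot: [3.141, -0.0, -1.115]
force: [0.4, -0.3, -0.6]
width: 0.0254
gripper_force: 45.0
```

Request:
apply_moves:
  steps:
    - {"translation":[0.001,-0.04,0],"rotation":[0,0,-0.08]}
    - {"translation":[0.003,-0.08,0],"rotation":[0,0,-0.17]}
    - {"translation":[0.005,-0.12,0],"rotation":[0,0,-0.26]}
    - {"translation":[0.006,-0.16,0],"rotation":[0,0,-0.35]}
    - {"translation":[0.008,-0.2,0],"rotation":[0,0,-0.44]}
    - {"translation":[0.01,-0.24,0],"rotation":[0,0,-0.53]}
    - {"translation":[0.011,-0.28,0],"rotation":[0,0,-0.62]}
    - {"translation":[0.013,-0.31,0],"rotation":[0,0,-0.71]}
    - {"translation":[0.014,-0.32,0],"rotation":[0,0,-0.8]}
    - {"translation":[0.015,-0.32,0],"rotation":[0,0,-0.874]}

```text
t: 18.98
eef_pos: [0.4216, 0.0007, 0.3015]
ee_rot: [3.141, -0.0, -1.576]
force: [1.1, 0.6, -0.9]
width: 0.025
gripper_force: 45.0
```

Request:
apply_moves:
  steps:
    - {"translation":[0,0,0],"rotation":[-0.08,0,0]}
    - {"translation":[0,0,0],"rotation":[-0.17,0,0]}
    - {"translation":[0,0,0],"rotation":[-0.26,0,0]}
    - {"translation":[0,0,0],"rotation":[-0.35,0,0]}
    - {"translation":[0,0,0],"rotation":[-0.45,0,0]}
    - {"translation":[0,0,0],"rotation":[-0.55,0,0]}
    - {"translation":[0,0,0],"rotation":[-0.65,0,0]}
    - {"translation":[0,0,0],"rotation":[-0.75,0,0]}
    - {"translation":[0,0,0],"rotation":[-0.8,0,0]}
    - {"translation":[0,0,0],"rotation":[-0.8,0,0]}

```text
t: 19.82
eef_pos: [0.4216, 0.002, 0.3009]
ee_rot: [3.14, -0.421, -1.569]
force: [0.1, -0.6, -1.5]
width: 0.0252
gripper_force: 45.0
```

```bash
cat > chk.py <<'E'
from h import *
np.set_printoptions(precision=4,suppress=True)
s=get_state();print(s['t'],s['eef_pos'],s['ee_rot'],s['width'],s['gripper_force'],s['q'],s['force'])
R=Ro.from_euler('xyz',s['ee_rot']).as_matrix();G=s['eef_pos']-R[:,2]*.0188
C=np.array([.421,-.189,.037])
for a in(.32,.365,.41):
  ax=R@np.array([-np.sin(a),0,-np.cos(a)]);L=G-ax*.101;v=C-L
  print(a,"slant",np.arccos(ax[2]),"ax",ax,"lens",L,"along",-v@ax,"off",v+(-v@ax)*ax,"shift for 0.105",C+.206*ax-G)
E
python3 chk.py; python3 - <<'E'
from h import *
import pickle
for n in("scene","side"): cv2.imwrite(f"pics/{n}9.png",grab_frame(n))
E
```

```text
19.8167 [0.4216 0.002  0.3009] [ 3.1398 -0.421  -1.5693] 0.025215404766783012 44.954586485400796 [ 0.7746 -0.0498 -0.5064  0.2988 -1.4251 -0.8638] [ 0.0935 -0.5518 -1.475 ]
0.32 slant 0.7409987458345676 ax [0.0007 0.675  0.7378] lens [ 0.4215 -0.0585  0.2435] along 0.2404562364402327 off [-0.0003  0.0318 -0.0291] shift for 0.105 [-0.0004 -0.0596 -0.129 ]
0.365 slant 0.785998620624391 ax [0.0006 0.7075 0.7067] lens [ 0.4215 -0.0618  0.2467] along 0.2381712384520416 off [-0.0004  0.0413 -0.0413] shift for 0.105 [-0.0005 -0.0529 -0.1354]
0.41 slant 0.8309985061924298 ax [0.0005 0.7386 0.6741] lens [ 0.4215 -0.0649  0.2499] along 0.23519953459933374 off [-0.0004  0.0496 -0.0544] shift for 0.105 [-0.0005 -0.0465 -0.1422]
```

```bash
python3 - <<'E'
from h import *
np.set_printoptions(precision=1,suppress=True)
s=get_state();R=Ro.from_euler('xyz',s['ee_rot']).as_matrix();G=s['eef_pos']-R[:,2]*.0188
a0=cv2.imread("pics/scene0.png").astype(int);a9=cv2.imread("pics/scene9.png").astype(int)
D=(np.abs(a9-a0).max(2)>25).astype(np.uint8)*255
m=camera_model("scene");t=np.linspace(0,2*np.pi,24,endpoint=False)
for a in(.3,.36,.42):
  ax=R@np.array([-np.sin(a),0,-np.cos(a)]);u=R[:,1];v=np.cross(ax,u)
  L=G-ax*.101;rim=np.array([proj(m,L+.014*(np.cos(x)*u+np.sin(x)*v)) for x in t])
  print(a,proj(m,G),proj(m,L),"rim x",rim[:,0].min(),rim[:,0].max(),"y",rim[:,1].min(),rim[:,1].max())
q=proj(m,G).astype(int);
print("G",q)
for y in range(q[1]-4,q[1]+45,2): print(y,''.join('#' if D[y,x] else '.' for x in range(q[0]-25,q[0]+50)))
E
```

```text
0.3 [269.6 139.9] [284.3 173.9] rim x 279.58041807636073 288.96373310313413 y 171.86343452370267 175.9820908110048
0.36 [269.6 139.9] [285.4 173.5] rim x 280.7166731944302 290.0212226900709 y 171.33791309133548 175.72808296887806
0.42 [269.6 139.9] [286.4 173. ] rim x 281.8115906493051 291.0277911494925 y 170.6799904891276 175.37022395434366
G [269 139]
135 ####........#######################........................................
137 .............#############.########........................................
139 ..............####################.#.......................................
141 ...............###################.........................................
143 ...............##############.########.....................................
145 ................#####...###########........................................
147 ................#####...#########..........................................
149 .................############..###.........................................
151 ..........................###...##.........................................
153 ....................
[... 555 characters left out ...]
..................###########...............................
169 ..................................####.######..............................
171 ...................................####.######.............................
173 ....................................####.#####.............................
175 .....................................####..................................
177 ...........................................................................
179 ...........................................................................
181 ...........................................................................
183 ...........................................................................
```

The lamp silhouette in the scene camera puts the lens within a pixel of prediction (lamp about 0.35 rad from the tool). Lowering to the final pose.

Request:
apply_moves:
  steps:
    - {"translation":[0,-0.02,-0.04],"rotation":[0,0,0]}
    - {"translation":[0,-0.04,-0.09],"rotation":[0,0,0]}
    - {"translation":[0,-0.06,-0.15],"rotation":[0,0,0]}
    - {"translation":[0,-0.09,-0.21],"rotation":[0,0,0]}
    - {"translation":[0,-0.12,-0.28],"rotation":[0,0,0]}
    - {"translation":[0,-0.15,-0.35],"rotation":[0,0,0]}
    - {"translation":[0,-0.18,-0.42],"rotation":[0,0,0]}
    - {"translation":[0,-0.2,-0.48],"rotation":[0,0,0]}
    - {"translation":[0,-0.215,-0.52],"rotation":[0,0,0]}
    - {"translation":[0,-0.222,-0.532],"rotation":[0,0,0]}

```text
t: 20.75
eef_pos: [0.4208, -0.0549, 0.1676]
ee_rot: [3.14, -0.418, -1.572]
force: [-0.2, 0.5, -0.6]
width: 0.0252
gripper_force: 45.0
```

Request:
apply_moves:
  steps:
    - {"translation":[0,0,0],"rotation":[0,0,0]}
    - {"translation":[0,0,0],"rotation":[0,0,0]}
    - {"translation":[0,0,0],"rotation":[0,0,0]}
    - {"translation":[0,0,0],"rotation":[0,0,0]}
    - {"translation":[0,0,0],"rotation":[0,0,0]}
    - {"translation":[0,0,0],"rotation":[0,0,0]}
    - {"translation":[0,0,0],"rotation":[0,0,0]}
    - {"translation":[0,0,0],"rotation":[0,0,0]}
    - {"translation":[0,0,0],"rotation":[0,0,0]}
    - {"translation":[0,0,0],"rotation":[0,0,0]}

```text
t: 21.58
eef_pos: [0.4216, -0.0536, 0.1685]
ee_rot: [3.141, -0.419, -1.57]
force: [0.1, -0.2, -0.5]
width: 0.0252
gripper_force: 45.0
```

```bash
python3 chk.py; python3 - <<'E'
from h import *
a0=cv2.imread("pics/scene0.png").astype(int);a9=grab_frame("scene").astype(int)
D=np.abs(a9-a0).max(2)>25
for y in range(205,280,2): print(y,''.join('#' if D[y,x] else '.' for x in range(255,345)))
m=camera_model("scene")
print(proj(m,(.421,-.189,.037)),proj(m,(.421,-.115,.111)),proj(m,(.421,-.043,.183)),proj(m,(.442,-.1086,.07)))
E
```

```text
21.5833 [ 0.4216 -0.0536  0.1685] [ 3.1411 -0.4189 -1.5697] 0.025216860551644467 44.95414383709431 [ 0.6572  0.0388 -0.7687  0.3779 -1.0607 -0.8918] [ 0.127  -0.226  -0.4539]
0.32 slant 0.7389024952408078 ax [-0.0003  0.6735  0.7392] lens [ 0.4216 -0.114   0.1111] along 0.10526773230854639 off [-0.0007 -0.0041  0.0038] shift for 0.105 [-0.0007 -0.0043  0.0036]
0.365 slant 0.7839024867127299 ax [-0.0004  0.706   0.7082] lens [ 0.4216 -0.1173  0.1142] along 0.10530944589306726 off [-0.0007  0.0026 -0.0026] shift for 0.105 [-0.0007  0.0024 -0.0028]
0.41 slant 0.8289024789217092 ax [-0.0004  0.7372  0.6757] lens [ 0.4216 -0.1204  0.1175] along 0.10493345334470205 off [-0.0007  0.0088 -0.0096] shift for 0.105 [-0.0007  0.0088 -0.0095]
205 ..............................####.#####..................................................
207 ...............................##########.................................................
209 ................................##########................................................
211 .................................##########............................
[... 2661 characters left out ...]
..................
269 ..........................................................................................
271 ..........................................................................................
273 ..........................................................................................
275 ..........................................................................................
277 ..........................................................................................
279 ..........................................................................................
[310.95405504 252.54721853] [295.45364631 219.92133786] [280.25629752 187.9333499 ] [298.65772479 225.47972825]
```

```bash
python3 -c "
from station import *
print(job_done())"
```

```text
the job is handed in; nothing more can be done
None
```

The job is handed in, verdict not reported: the clip is shut upright on the tray's +y end wall, and the lamp is held still at about 45°, its lens about 10.5 cm from the coral's centre; the coral shows no movement in the scene camera.

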